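Unbolt and open the glaze cupboard

ROBOT

A 7-joint arm with a two-finger parallel gripper is mounted at the origin on the work surface. World frame = base frame: x ahead of the robot, y to its left, z up, the work surface at z = 0. Lengths are in m, angles in rad, forces in N, time in s.
With the tool pointing down it reaches from about 0.4 to 0.875 m from the base axis. Payload 6.5 kg.
Tool frame: the origin (TCP) lies on the centre line of the jaws, within the pads' length; the fingertips stand 8 mm ahead of it and the grasp point (between the pads) lies 11 mm behind it (bot.tip_extent is the distance from the TCP to the fingertips, in m); z points along the fingers, x is the direction in which the jaws open and shut, and the axes are right-handed (so a half turn about z gives the same grasp; the last joint's range is limited). The gripper opens to 88 mm and grips with 3 to 60 N. Pads are 18 mm wide; open, the fingers measure 123 mm over their backs; the gripper's body (75 mm by 187 mm) begins 45 mm behind the grasp point.
Start: joints at [1.037, 0.536, -0.004, 1.538, 0.003, 1.067, -0.071], TCP at [0.293, -0.58, 0.247] pointing down, gripper open.
Joint ranges: [-2.7, 2.7], [-0.37, 2.16], [-1.27, 1.26], [0.24, 2.4], [-1.31, 4.45], [0.19, 1.91], [-2.76, 2.76]. Speed limits (rad/s): [2.39, 2.39, 3.14, 3.14, 3.14, 3.14, 3.14].

INTERFACE

Orientations are given as a unit quaternion [x, y, z, w].
In Python, from workcell import bot gives the robot as it stands.
- The arm moves only by the tool step_arm, never from a script. Its argument "series" is a list of rows, each a list of 3 entries, a list of its own where there are three numbers: the shift along the tool's x, y, z in cm, then the turn, a rotation vector about the tool's x, y, z in degrees, then the closure, from -1 (fully open) to 1 (shut), so that 0 is half open. A call has 1 to 12 rows; each row shifts and turns the pose as measured when the row begins, along the tool's axes as they then stand; what a row does not reach is not made up. A row lasts 1/10 s, in which the tool goes at most 50 mm and 8.59 degrees, less where a joint would pass 70% of its speed; a pose out of reach is approached as far as the arm can. A call is refused whole if a number of a shift passes 5 or a number of a turn 8.59, either way. A call with a gripper value outside its range is refused whole. The fingers move at their own pace and stop on an object; "force" is the grip in N (left out, the last holds). Time passes only in rows, so rows that do not move let the fingers close. It gives the time, the measured TCP pose, the force and the opening at its end, in the units of the state.
- bot.get_obs(): the state, without advancing time (a new reading comes with each control period).
- bot.grab_frame(name): name is "scene" or "top" or "wrist"; returns (picture, depth): 480x640x3 uint8, red, green, blue; 480x640 float32, m along the optical axis (not along the pixel's ray), 0 where there is no reading.
- bot.camera_info(name): a dict with "fx", "fy", "cx", "cy" (pixels), "rvec" (rotation vector, rad) and "tvec" (3), from world to camera coordinates, as OpenCV has them; the wrist camera has in their place "T_tool_cam" (4x4, takes a point from camera to tool coordinates, whose origin is the TCP and whose axes are the tool frame's). Camera axes: x right, y down, z forward; pixel columns grow to the right and rows downward; lengths in m; the calibration is good to about 2 mm. The wrist camera is an equidistant fisheye: a pixel r from the principal point sees the ray r / f radians off the axis. A picture is of the moment at which its call begins: read the wrist's pose just before it. camera_info takes no time and is no camera call.
- bot.job_done(): hands the job in, once; it reports no verdict.
The state is a dict: "time_s": time; "joint_positions": joint angles; "joint_vel": joint speeds; "joint_torque": joint torques, N m; "tool_pos": TCP position; "tcp_rot": TCP orientation; "force": force on the tool from outside, world axes, zero at the start; "moment": the same for the moment, N m; "finger_gap": finger opening in m.
Only numpy, scipy, OpenCV 4.12 (cv2) and the standard library are available. Lean on these libraries where they do the work, as an engineer would, in place of code of your own. Each camera call takes 0.05 s, during which the arm holds its last target. There are 200 camera calls.

TASK

Stand the tall-necked flask that is in front of the small double-door cupboard upright on the flat wooden ware board, without dropping it. Then push the bolt on the right-hand leaf (right as the robot faces the cupboard) all the way down, before opening either leaf any further, and swing both leaves wide open, square to the cupboard or further: the left leaf first, because its cover strip overlaps the right one. The flask must not touch the cupboard or its leaves or be knocked over, and everything else loose on the table and on the cupboard stays where it is.

Things in the scene. Friction and masses are not known exactly. Their poses are not given: they have to be found in the camera images.
- cupboard: Fixed wooden cupboard on a dark plinth, 340 wide (y) x 230 deep (x) x 200 mm high. Origin at table height, middle of the carcass front; +x points into it, +y to the left leaf's hinge; it may stand turned. Two plank leaves (each 168 wide, 15 thick, 40 to 200 mm above the table) cover the front; their outer faces lie at x = -16 mm.
- active (a joint): Left (active) leaf, hinged at its outer edge on a vertical axis: 0 = shut, positive = open towards the robot (clockwise from above), stop at 1.65 rad. Starts shut or up to 0.12 ajar. Stays where it is left; friction 0.15 N m. A strip on its free edge laps over the right leaf's edge, so it is opened first.
- passive (a joint): Right (passive) leaf, hinged at its outer edge on a vertical axis, 0 = shut, positive = opening towards the robot (counterclockwise from above), stop at 1.65 rad, friction 0.15 N m. Held shut by the bolt; its edge lies behind the left leaf's strip, so pulled first it would drag that leaf along.
- bolt (a joint): Upright sliding bolt on the right leaf's face near its free edge. 0 = fully up in the keeper, 0.024 m = fully down (withdrawn). Starts at 0 to 0.006. Slides with 4 N of friction and stays where it is left; it still holds the leaf below 0.015.
- bolt_tab (a point): On the top face of the bolt's thumb tab, a steel plate 36 (along the leaf) x 45 (outwards) x 10 mm. The point lies 42 mm out from the leaf's face; the tab ends 56 mm out. With the bolt up it is 196 mm above the table. The fixed keeper above (4 to 18 mm over the roof, 52 mm wide) overhangs the first 21 mm. Press the tab down here or up to 8 mm further out.
- active_handle (a point): Middle of the left leaf's handle: a level steel bar 10 mm thick, 70 mm between its two legs, its axis 42 mm out from the leaf's face, 20 mm below the leaf's top, 125 mm from the hinge. 37 mm are free between bar and leaf, open above: it can be hooked from above. Axes turn with the leaf: x into the leaf, y along the bar.
- passive_handle (a point): Middle of the right leaf's handle: the same, 60 mm long between its legs, 52 mm from the hinge.
- active_hinge (a point): On the left leaf's hinge axis, at handle height (180 mm above the table), in the mid-plane of the leaf (7.5 mm behind its outer face); y points away from the leaf's free edge. Its handle lies at x = -49.5, y = -125 mm in this frame.
- passive_hinge (a point): The same on the right leaf; y points to the leaf's free edge. Its handle lies at x = -49.5, y = +52 mm in this frame.
- flask: Unglazed clay flask, 165 mm high, body 68 mm in diameter up to 105 mm, straight neck 48 mm in diameter from 125 to 165 mm, about 0.45 kg. Stands in front of one of the leaves, in its swing. Origin at the centre of its underside, z up.
- board: Fixed flat brown wooden ware board, 150 (x) x 130 (y) x 14 mm, at the left or right of the table. Origin at the centre of its underside.
- board_top (a point): Centre of the board's top face, 14 mm above the table.
- wheel: Fixed black banding wheel, 140 mm in diameter, 74 mm high, at the side opposite the board. Bystander; origin at the centre of its underside.
- brush: Flat paint brush about 170 mm long lying on the table before the other leaf, low enough for the leaf to pass over it. Bystander; origin under its middle.
- brushpot: Glass pot with brushes, 84 mm in diameter, about 155 mm high with the brushes, left of the cupboard. Bystander; origin under its centre.
- bowl: Black bowl, 120 mm in diameter, 50 mm high, right of the cupboard. Bystander; origin under its centre.
- clay: Lump of grey clay, 94 mm across, 55 mm high, near the robot on the right. Bystander; origin under its centre.
- jar: Squat clay jar with a white cap, 72 mm in diameter, 85 mm high, on the back half of the roof. Bystander; origin under its centre.
- pot: Small clay cup, 72 mm in diameter, 60 mm high, standing on the back half of the cupboard's roof. Bystander; origin under its centre.
- knife: Wooden modelling spatula 190 mm long lying near the robot on the left. Bystander; origin under its middle.
Things that resemble listed ones, but are neither listed nor needed, are in the scene too. What is shaped like the flask but blue is not meant.

How it is judged:
On the way, in this order (a step that is already met when the one before it is completed fails the run):
1. the flask stands upright on the ware board, let go (x of flask in the frame of board_top between -0.045 and 0.045 m and y of flask in the frame of board_top between -0.036 and 0.036 m and z of flask in the frame of board_top between -0.004 and 0.006 m and angle between flask's own z axis and vertical below 0.1 rad and contact force between flask and the fingers below 0.1 N and linear speed of flask below 0.03 m/s), for 0.2 s.
2. the bolt is pushed fully down while both leaves are still as good as shut (value of joint bolt above 0.02 m and value of joint active below 0.3 rad and value of joint passive below 0.15 rad), for 0.1 s.
3. the left leaf is open wide, the right one not yet (value of joint active above 1.3 rad and value of joint passive below 0.6 rad), for 0.1 s.
4. the right leaf is open wide (value of joint passive above 1.3 rad), for 0.1 s.
At the end, for the whole second after the job is handed in: The flask stands upright (within 0.1 rad), at rest and let go on the ware board's top, its centre within 45 mm (long way) and 36 mm (short way) of the board's centre; the bolt is down by at least 20 of its 24 mm; both leaves stand still, open by 1.3 rad or more; the bystanders are where they were (all of step 1 and value of joint bolt above 0.02 m and value of joint each of active, passive above 1.3 rad and velocity of joint active between -0.1 and 0.1 rad/s and velocity of joint passive between -0.1 and 0.1 rad/s); the robot touches nothing.
It fails at once if the flask touches the cupboard or a leaf (over 1 N) (contact force between flask and cupboard above 1 N).
It fails at once if the flask is knocked over (angle between flask's own z axis and vertical above 0.7 rad).
It fails at once if the flask is dropped or flung (over 1 m/s) (linear speed of flask above 1 m/s).
It fails at once if a loose bystander is moved by more than 30 mm (distance of any of brush, brushpot, bowl, clay, jar, pot, knife from where it was at the start of the episode above 0.03 m).
It also fails if it takes over 72 s, if anything falls off the work surface, if the arm or the gripper's body presses on something with over 40 N, if the wrist force passes 120 N, or if a joint passes its speed limit or range.

## Working session

There is one attempt and no reset: what is moved stays moved. The work goes in short steps, Python scripts to look and compute and a tool call to move; the robot and the scene stay as the last step left them, time stands still between calls to the robot, and variables do not carry over. Pictures are saved under pics/ and viewed, about 8 in all and at most 12, crops included, and the job is handed in when it is done.

Besides the shell and the picture viewer there is one more tool, called after "Emit:" as name([rows], argument=value, ...), one row to a line, values as JSON. step_arm: Moves the arm, as the interface text tells. Its arguments: {"type":"object","properties":{"series":{"type":"array"},"force":{"type":"number"}},"required":["series"]}

```bash
mkdir -p pics; ls
cat > h.py <<'E'
import numpy as np, cv2
from scipy.spatial.transform import Rotation as R
from workcell import bot
def cam(n):
    c=bot.camera_info(n); K=np.array([[c['fx'],0,c['cx']],[0,c['fy'],c['cy']],[0,0,1.]])
    return K,R.from_rotvec(np.ravel(c['rvec'])).as_matrix(),np.ravel(c['tvec'])
def cloud(n,d):
    K,Rm,t=cam(n); v,u=np.mgrid[:480,:640]
    P=np.stack([(u-K[0,2])/K[0,0]*d,(v-K[1,2])/K[1,1]*d,d],-1)
    W=(P-t)@Rm; W[d<=0]=np.nan
    return W
def proj(n,X):
    K,Rm,t=cam(n); p=(Rm@np.asarray(X).T).T+t; p=p@K.T; return p[:,:2]/p[:,2:]
def st():
    o=bot.get_obs(); print({k:np.round(o[k],4).tolist() for k in ('time_s','joint_positions','tool_pos','tcp_rot','force','finger_gap')}); return o
E
python3 - <<'E'
from h import *
st()
for n in ('top','scene'):
    im,d=bot.grab_frame(n); np.savez(n+'0.npz',im=im,d=d); cv2.imwrite(f'pics/{n}0.png',im[:,:,::-1])
    K,Rm,t=cam(n); print(n,K[0,0],-Rm.T@t,Rm[2])
E
```

```text
pics
{'time_s': 0.0, 'joint_positions': [1.0368, 0.5372, -0.0044, 1.5389, 0.0026, 1.0673, -0.0712], 'tool_pos': [0.2928, -0.5797, 0.2459], 'tcp_rot': [0.8518, -0.5239, -0.0008, -0.0004], 'force': [-0.0458, 0.1181, 0.1096], 'finger_gap': 0.0883}
top 437.1533732823322 [0.34459198 0.00189537 1.11167286] [ 0.18969044 -0.01709117 -0.98169518]
scene 548.6806297477818 [ 1.20651791 -0.70993494  0.96118045] [-0.50401267  0.56404373 -0.65408402]
```

View pics/top0.png

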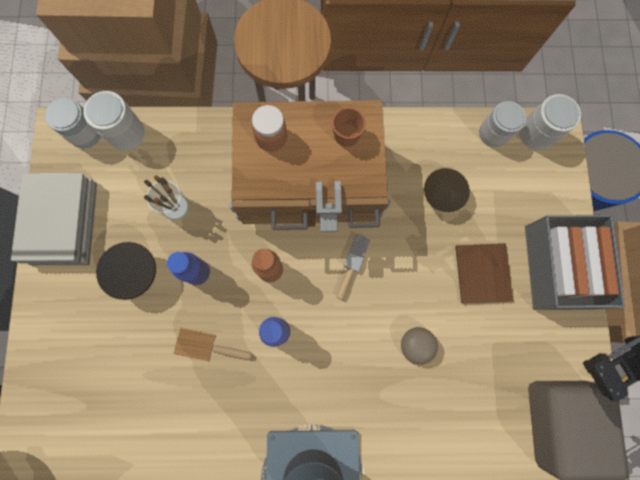

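View pics/scene0.png

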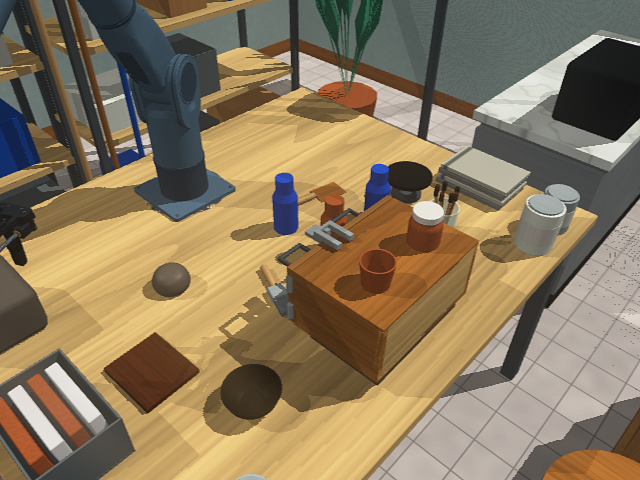

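The top view shows three flask shapes: clay-red at (266,265), blue at (187,267) and blue at (274,331). The clay one in front of the left leaf fits the description. The dark brown board is at (485,273), the wheel at (126,270) and the bolt tab near (328,222).

Run:
```python
from h import *
z=np.load('top0.npz'); im,d=z['im'],z['d']; W=cloud('top',d)
s=np.load('scene0.npz'); Ws=cloud('scene',s['d'])
def box(a,b,c,e): 
    m=np.zeros((480,640),bool); m[b:e,a:c]=1; return m
hsv=cv2.cvtColor(im,cv2.COLOR_RGB2HSV)
Z=W[...,2]
red=box(245,240,295,290)&(Z>0.03)
P=W[red]; print('flask n',len(P),'zmax',P[:,2].max())
N=P[P[:,2]>0.155]; print('neck top circle',len(N),N.min(0),N.max(0),cv2.minEnclosingCircle(N[:,:2].astype(np.float32)))
# board
b=box(445,230,525,315)&(Z>0.008)&(Z<0.022); B=W[b]; r=cv2.minAreaRect(B[:,:2].astype(np.float32)); print('board',r,np.median(B[:,2]),len(B))
# roof
f=box(225,95,395,215)&(Z>0.19)&(Z<0.21); F=W[f]; print('roof z',np.median(F[:,2]));print(cv2.minAreaRect(F[:,:2].astype(np.float32)))
front=[]
for u in range(240,385,6):
    c=[W[v,u] for v in range(150,225) if 0.192<Z[v,u]<0.206]
    if c: c=np.array(c); i=c[:,0].argmin(); front.append(c[i])
front=np.array(front); print(np.round(front,4).tolist())
for name,bb in (('Lh',(268,203,312,235)),('Rh',(345,203,385,235)),('bolt',(314,178,345,234))):
    m=box(*bb)&(Z>0.165); 
    Q=W[m]; print(name,len(Q),Q.min(0),Q.max(0))
c=im[90:370,220:400]; cv2.imwrite('pics/c1.png',cv2.resize(c[:,:,::-1],None,fx=2.1,fy=2.1,interpolation=cv2.INTER_CUBIC)[:600])
c=im[170:300,225:395]; cv2.imwrite('pics/c1.png',cv2.resize(c[:,:,::-1],None,fx=4.6,fy=4.6,interpolation=cv2.INTER_CUBIC))
```

```text
flask n 783 zmax 0.16935877789230452
neck top circle 377 [0.47451326 0.08255218 0.15536634] [0.52141178 0.12854938 0.16935878] ((0.49800392985343933, 0.10602247714996338), 0.02402539737522602)
board ((0.4844475984573364, -0.4288085103034973), (0.15012601017951965, 0.15526388585567474), 2.077840805053711) 0.01367777540485968 2986
roof z 0.19996345243660305
((0.7228133678436279, 0.004978582262992859), (0.2690669596195221, 0.34080398082733154), 0.4806792736053467)
[[0.6062, 0.1545, 0.1953], [0.607, 0.142, 0.1925], [0.6073, 0.1281, 0.1991], [0.608, 0.1155, 0.1965], [0.6064, 0.102, 0.2017], [0.6067, 0.0899, 0.1929], [0.6075, 0.0765, 0.1979], [0.6083, 0.0637, 0.1947], [0.608, 0.0507, 0.1955], [0.6088, 0.0378, 0.1928], [0.6083, 0.0247, 0.1941], [0.5999, 0.0117, 0.192], [0.6002, -0.0013, 0.1986], [0.6659, -0.0149, 0.1985], [0.568, -0.0271, 0.1936], [0.5681, -0.0401, 0.1932], [0.5681, -0.0531, 0.1926], [0.6113, -0.0665, 0.1982], [0.6111, -0.0795, 0.1989], [0.6119, -0.0928, 0.1959], [0.6118, -0.1059, 0.1959], [0.6125, -0.1193, 0.1935], [0.6119, -0.1311, 0.2032], [0.6123, -0.1455, 0.1939], [0.6127, -0.1589, 0.1923]]
Lh 591 [0.5603315  0.00074227 0.16511755] [0.61458691 0.0967719  0.20380002]
Rh 479 [ 0.56396684 -0.1624051   0.16504384] [ 0.61394197 -0.07280584  0.20404188]
bolt 1368 [ 0.55361803 -0.07303026  0.16543722] [ 0.67191479 -0.00566874  0.22276747]
```

View pics/c1.png

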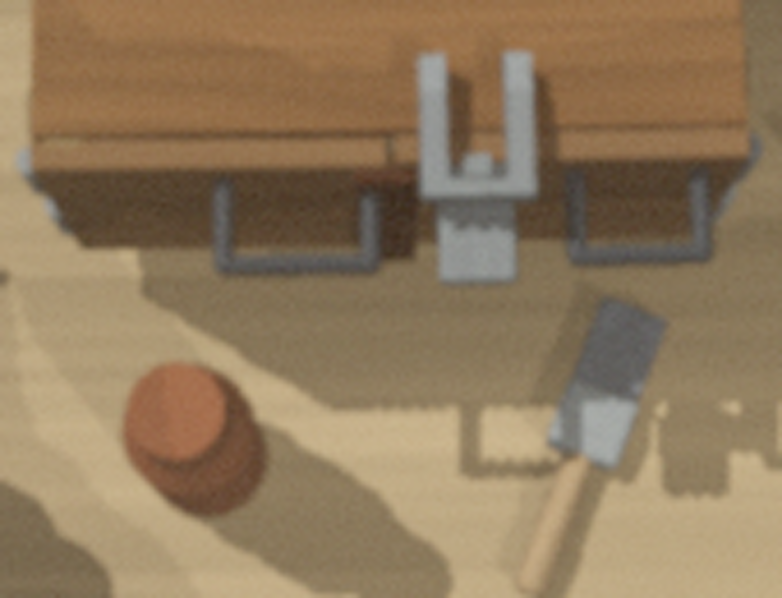

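The crop confirms the unblued clay flask at crop (180,415), in front of the left leaf. The bolt tab is at crop (478,245), the left handle bar at crop y≈265 and the right bar at crop y≈255. Both leaves look shut. I'll start the approach above everything.

Emit:
step_arm([
  [[0,0,-1.5],[0,0,6.7],-1],
  [[0,0,-1.5],[0,0,6.7],-1],
  [[0,0,-1.5],[0,0,6.7],-1],
  [[0,0,-1.5],[0,0,6.7],-1],
  [[-4,-1.2,0],[0,0,0],-1],
  [[-4,-1.2,0],[0,0,0],-1],
  [[-4,-1.2,0],[0,0,0],-1],
  [[-4,-1.2,0],[0,0,0],-1],
  [[-4,-1.2,0],[0,0,0],-1],
  [[-4,-1.2,0],[0,0,0],-1],
  [[-4,-1.2,0],[0,0,0],-1],
  [[-4,-1.2,0],[0,0,0],-1],
], force=20)

```text
time_s: 1.3
tool_pos: [0.3935, -0.2536, 0.3036]
tcp_rot: [-0.696, 0.718, 0.005, -0.001]
force: [0.6, 0.1, -0.1]
finger_gap: 0.0884
```

Run:
```python
from h import *
z=np.load('top0.npz'); im,d=z['im'],z['d']; W=cloud('top',d); Z=W[...,2]
def box(a,b,c,e): 
    m=np.zeros((480,640),bool); m[b:e,a:c]=1; return m
def bb(n,m): Q=W[m]; print(n,len(Q),'min',np.round(np.percentile(Q,1,axis=0),4),'max',np.round(np.percentile(Q,99,axis=0),4),'med',np.round(np.median(Q,axis=0),4))
X=W[...,0]
bb('Lbar',box(265,200,312,240)&(X<.576)&(X>.55)&(Z>.165)&(W[...,1]>0.015))
bb('Rbar',box(343,200,390,240)&(X<.576)&(X>.55)&(Z>.165))
bb('tab',box(314,205,345,236)&(X<.594)&(X>.54)&(Z>.17))
bb('keeper',box(310,170,350,215)&(Z>.206))
bb('blue1',box(165,245,215,290)&(Z>.05)); bb('blue2',box(255,315,300,350)&(Z>.05))
bb('box',box(526,210,625,315)&(Z>.03)); bb('clay',box(398,325,442,368)&(Z>.01));bb('roof',box(225,95,395,215)&(Z>.196)&(Z<.204))
bb('pots',box(245,95,370,150)&(Z>.23)); bb('bowl',box(420,165,475,215)&(Z>.02)); bb('brushpot',box(140,170,190,222)&(Z>.05))
g=cv2.cvtColor(im,cv2.COLOR_RGB2GRAY)
m=(box(445,230,525,315)&(g<95)).astype(np.uint8); print(m.sum()); c=max(cv2.findContours(m,0,2)[0],key=cv2.contourArea)
K,Rm,t=cam('top'); C=-Rm.T@t; p=c[:,0].astype(float); r=np.c_[(p-K[:2,2])/[K[0,0],K[1,1]],np.ones(len(p))]@Rm
q=C+r*((0.014-C[2])/r[:,2])[:,None]; print('board',cv2.minAreaRect(q[:,:2].astype(np.float32)))
# leaf front edge fits at roof edge
for lo,hi in ((.03,.155),(-.16,-.066)):
    pts=[]
    for u in range(236,388):
        k=[v for v in range(150,230) if .195<Z[v,u]<.206 and lo<W[v,u,1]<hi]
        if k: pts.append(W[max(k),u])
    pts=np.array(pts); print(np.polyfit(pts[:,1],pts[:,0],1))
for y0,y1,bx in ((.02,.1,(265,200,312,240)),(-.17,-.07,(343,200,390,240))):
    m=box(*bx)&(X<.574)&(X>.55)&(Z>.165)&(W[...,1]>y0)&(W[...,1]<y1); print(np.polyfit(W[m][:,1],W[m][:,0],1))
st()
```

```text
Lbar 148 min [0.5605 0.0162 0.1791] max [0.5748 0.0859 0.1879] med [0.5655 0.0532 0.1841]
Rbar 137 min [ 0.5641 -0.1479  0.1798] max [ 0.5747 -0.0821  0.1886] med [ 0.5692 -0.1128  0.1842]
tab 380 min [ 0.5547 -0.0606  0.1883] max [ 0.5933 -0.0119  0.2206] med [ 0.5787 -0.0372  0.1939]
keeper 471 min [ 0.5888 -0.0627  0.2079] max [ 0.657  -0.0102  0.2214] med [ 0.6123 -0.0373  0.2175]
blue1 924 min [0.4593 0.2586 0.0533] max [0.5205 0.3146 0.1689] med [0.4864 0.2794 0.1315]
blue2 742 min [0.3112 0.0539 0.0691] max [0.3731 0.1173 0.1686] med [0.3421 0.0825 0.163 ]
box 7383 min [ 0.3905 -0.7185  0.0328] max [ 0.6073 -0.5593  0.118 ] med [ 0.4982 -0.6212  0.1078]
clay 1114 min [ 0.2633 -0.2994  0.021 ] max [ 0.348  -0.2181  0.0579] med [ 0.3062 -0.2552  0.0484]
roof 13235 min [ 0.609  -0.1616  0.1964] max [0.8529 0.1717 0.2034] med [0.7122 0.0064 0.2   ]
pots 1692 min [ 0.7317 -0.1113  0.231 ] max [0.8043 0.1185 0.2876] med [0.7601 0.0725 0.2614]
bowl 865 min [ 0.6358 -0.4025  0.0203] max [ 0.75   -0.2885  0.0534] med [ 0.7138 -0.3653  0.0374]
brushpot 978 min [0.6236 0.3152 0.051 ] max [0.7003 0.3931 0.155 ] med [0.6628 0.3503 0.094 ]
2914
board ((0.48222360014915466, -0.43720388412475586), (0.1469683200120926, 0.13049323856830597), 2.213656425476074)
[-0.00794083  0.60848688]
[0.10194698 0.62543071]
[0.01748697 0.56426852]
[-0.00786722  0.56780742]
{'time_s': 1.3, 'joint_positions': [0.525, 0.1665, -0.0535, 1.9258, 0.0084, 1.0598, -1.1336], 'tool_pos': [0.3935, -0.2536, 0.3036], 'tcp_rot': [-0.6961, 0.7179, 0.0051, -0.0009], 'force': [0.632, 0.0586, -0.135], 'finger_gap': 0.0884}
```

Emit:
step_arm([
  [[-4,-1.04,0],[0,0,0],-1],
  [[-4,-1.04,0],[0,0,0],-1],
  [[-4,-1.04,0],[0,0,0],-1],
  [[-4,-1.04,0],[0,0,0],-1],
  [[-4,-1.04,0],[0,0,0],-1],
  [[-4,-1.04,0],[0,0,0],-1],
  [[-4,-1.04,0],[0,0,0],-1],
  [[-4,-1.04,0],[0,0,0],-1],
  [[-4,-1.04,0],[0,0,0],-1],
  [[0,0,0],[0,0,0],-1],
  [[0,0,0],[0,0,0],-1],
])

```text
time_s: 2.4
tool_pos: [0.4977, 0.1251, 0.303]
tcp_rot: [-0.699, 0.715, 0.007, -0.001]
force: [-0.7, -1.3, -0.3]
finger_gap: 0.0883
```

Emit:
step_arm([
  [[1.9,0,3],[0.63,0.5,0],-1],
  [[0,0,3],[0,0,0],-1],
  [[0,0,0],[0,0,0],-1],
])

```text
time_s: 2.7
tool_pos: [0.4969, 0.1033, 0.2417]
tcp_rot: [-0.698, 0.716, -0.001, -0.0]
force: [-0.7, -0.1, -0.2]
finger_gap: 0.0882
```

Run:
```python
from h import *
o=st(); print(R.from_quat(o['tcp_rot']).as_matrix().round(3).tolist())
im,d=bot.grab_frame('wrist'); cv2.imwrite('pics/w1.png',im[:,:,::-1])
im,d=bot.grab_frame('scene'); cv2.imwrite('pics/s1.png',im[60:330,150:510,::-1].repeat(2,0).repeat(2,1))
```

```text
{'time_s': 2.7, 'joint_positions': [-0.0194, 0.3216, -0.3337, 1.9007, 0.1317, 0.94, -2.0102], 'tool_pos': [0.4969, 0.1033, 0.2417], 'tcp_rot': [-0.6985, 0.7156, -0.0012, -0.0005], 'force': [-0.721, -0.1493, -0.246], 'finger_gap': 0.0882}
[[-0.024, -1.0, 0.001], [-1.0, 0.024, -0.002], [0.002, -0.001, -1.0]]
```

View pics/w1.png

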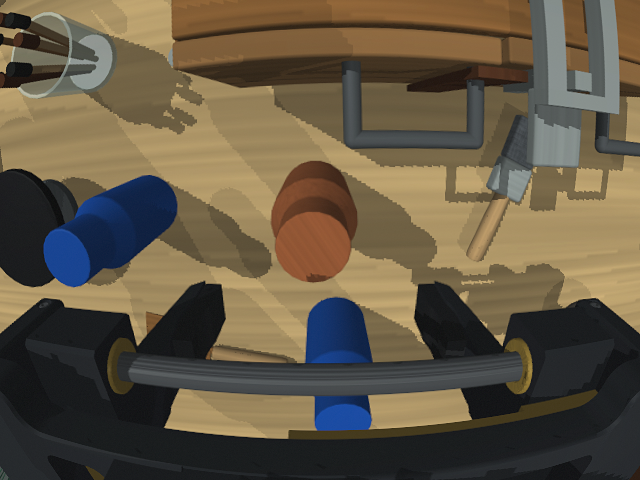

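The wrist view shows the clay flask's top at (313,245), centred between the fingers. The roof, handles and blue flasks are clear of it. I'll descend and grip.

Emit:
step_arm([
  [[-0.25,-0.1,3],[0,0,0],-1],
  [[0,0,3],[0,0,0],-1],
  [[0,0,3],[0,0,0],-1],
  [[0,0,1.4],[0,0,0],-1],
  [[0,0,0],[0,0,0],-1],
], force=25)

```text
time_s: 3.3
tool_pos: [0.509, 0.1062, 0.1474]
tcp_rot: [-0.697, 0.717, -0.007, 0.009]
force: [0.2, 0.3, 0.2]
finger_gap: 0.0881
```

Emit:
step_arm([
  [[0,0.6,0.4],[-0.7,0.1,0],-1],
  [[0,0.5,0.5],[-0.6,0.1,0],-1],
  [[0,0,0],[0,0,0],-1],
  [[0,0,0],[0,0,0],-1],
])

```text
time_s: 3.7
tool_pos: [0.5004, 0.1069, 0.1423]
tcp_rot: [-0.696, 0.718, -0.002, 0.002]
force: [0.9, 0.4, 0.3]
finger_gap: 0.0877
```

```bash
cat >> h.py <<'E'
def rel(x,y,z,yaw=None):
    o=bot.get_obs(); M=R.from_quat(o['tcp_rot']).as_matrix(); p=np.array(o['tool_pos'])
    if yaw is None: yaw=np.arctan2(M[1,0],M[0,0])
    else: yaw=np.radians(yaw)
    T=np.array([[np.cos(yaw),np.sin(yaw),0],[np.sin(yaw),-np.cos(yaw),0],[0,0,-1]])
    print('t',round(o['time_s'],2),'p',p.round(4),'yaw',np.degrees(np.arctan2(M[1,0],M[0,0])).round(1),'shift cm',(M.T@(np.array([x,y,z])-p)*100).round(2),'turn deg',np.degrees(R.from_matrix(M.T@T).as_rotvec()).round(2),'F',np.round(o['force'],1),'gap',round(o['finger_gap'],4),'q',np.round(o['joint_positions'],2))
E
python3 -c "
from h import *
rel(.498,.106,.136)"
```

```text
t 3.7 p [0.5004 0.1069 0.1423] yaw -91.7 shift cm [0.1  0.24 0.63] turn deg [-0.27 -0.01  0.  ] F [0.9 0.4 0.3] gap 0.0877 q [-0.06  0.47 -0.3   1.97  0.21  0.72 -2.08]
```

Emit:
step_arm([
  [[0,0.24,0.6],[-0.2,0,0],-1],
  [[0,0.05,0.1],[0,0,0],-1],
  [[0,0,0],[0,0,0],1],
  [[0,0,0],[0,0,0],1],
  [[0,0,0],[0,0,0],1],
  [[0,0,0],[0,0,0],1],
  [[0,0,0],[0,0,0],1],
  [[0,0,0],[0,0,0],1],
])

```text
time_s: 4.5
tool_pos: [0.498, 0.1073, 0.1357]
tcp_rot: [-0.696, 0.718, -0.001, 0.001]
force: [-0.3, 0.4, -1.0]
finger_gap: 0.0478
```

Emit:
step_arm([
  [[0,0,-2],[0,0,0],1],
  [[0,0,-3],[0,0,0],1],
  [[0,0,-3.5],[0,0,0],1],
  [[0,0.4,-3.5],[0,0,0],1],
  [[0,0.5,-3],[0,0,0],1],
  [[0,0,-1],[0,0,0],1],
  [[0,0,0],[0,0,0],1],
])

```text
time_s: 5.2
tool_pos: [0.4832, 0.1056, 0.2951]
tcp_rot: [-0.697, 0.717, 0.003, -0.006]
force: [0.5, -0.9, -5.4]
finger_gap: 0.0476
```

```bash
python3 -c "
from h import *
rel(.482,-.437,.30,-91.7)"
```

```text
t 5.2 p [0.4832 0.1056 0.2951] yaw -91.7 shift cm [54.24 -1.48 -0.29] turn deg [ 0.71 -0.23  0.01] F [ 0.5 -0.9 -5.4] gap 0.0476 q [-0.01  0.25 -0.35  1.86  0.09  1.07 -2.  ]
```

Holding it (−5 N of weight). Next is the carry in −y.

Emit:
step_arm([
  [[2,-0.1,-0.1],[0.2,-0.1,0],1],
  [[3,-0.1,-0.1],[0.2,0,0],1],
  [[4,-0.1,0],[0.2,0,0],1],
  [[4,-0.1,0],[0,0,0],1],
  [[4,-0.1,0],[0,0,0],1],
  [[4,-0.1,0],[0,0,0],1],
  [[4,-0.1,0],[0,0,0],1],
  [[4,-0.1,0],[0,0,0],1],
  [[4,-0.1,0],[0,0,0],1],
  [[4,-0.1,0],[0,0,0],1],
  [[4,-0.1,0],[0,0,0],1],
  [[4,-0.1,0],[0,0,0],1],
])

```text
time_s: 6.4
tool_pos: [0.4735, -0.3532, 0.2681]
tcp_rot: [-0.702, 0.712, 0.017, -0.011]
force: [0.4, 0.8, -5.8]
finger_gap: 0.0474
```

```bash
python3 -c "
from h import *
rel(.482,-.437,.30,-91.7)"
```

```text
t 6.4 p [ 0.4735 -0.3532  0.2681] yaw -90.9 shift cm [ 8.34 -0.84 -3.29] turn deg [2.32 0.44 0.85] F [ 0.4  0.8 -5.8] gap 0.0474 q [ 0.62  0.44 -0.08  1.64  0.05  1.1  -1.07]
```

Emit:
step_arm([
  [[3,-0.3,0],[0.8,0.1,0.3],1],
  [[3,-0.3,0],[0.8,0.2,0.3],1],
  [[1.5,-0.2,0],[0.7,0.1,0.2],1],
  [[0.5,0,0],[0,0,0],1],
  [[0,0,0],[0,0,0],1],
  [[0,0,0],[0,0,0],1],
])

```text
time_s: 7.0
tool_pos: [0.4731, -0.4383, 0.2524]
tcp_rot: [-0.694, 0.72, 0.01, -0.003]
force: [0.1, 0.4, -5.8]
finger_gap: 0.0475
```

```bash
python3 -c "
from h import *
rel(.482,-.437,.151,-91.7)
im,d=bot.grab_frame('scene'); cv2.imwrite('pics/s2.png',im[:,:,::-1])"
```

```text
t 7.0 p [ 0.4731 -0.4383  0.2524] yaw -92.1 shift cm [-0.07 -1.06 10.13] turn deg [ 1.02  0.52 -0.36] F [ 0.1  0.4 -5.8] gap 0.0475 q [ 0.71  0.53 -0.05  1.53  0.03  1.1  -0.96]
```

View pics/s2.png

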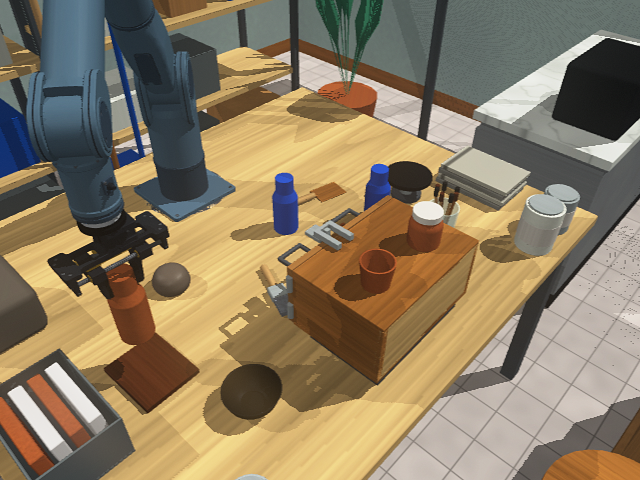

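The flask hangs upright in the jaws over the board (flask at (130,310), board at (152,370)). I'll lower it.

Emit:
step_arm([
  [[0,-0.4,2],[0.5,0.2,0],1],
  [[0,-0.4,2.5],[0.4,0.2,0],1],
  [[0,0,2],[0,0,0],1],
  [[0,0,1],[0,0,0],1],
  [[0,0,0.5],[0,0,0],1],
  [[0,0,0],[0,0,0],1],
])

```text
time_s: 7.65
tool_pos: [0.4859, -0.4306, 0.1731]
tcp_rot: [-0.698, 0.716, -0.0, 0.002]
force: [0.9, 0.1, -4.3]
finger_gap: 0.0474
```

```bash
python3 -c "
from h import *
rel(.482,-.437,.151,-91.7)"
```

```text
t 7.65 p [ 0.4859 -0.4306  0.1731] yaw -91.4 shift cm [0.66 0.38 2.2 ] turn deg [-0.19  0.17  0.27] F [ 0.9  0.1 -4.3] gap 0.0474 q [ 0.7   0.62 -0.06  1.6   0.04  0.93 -0.97]
```

Emit:
step_arm([
  [[0.4,0.3,0.8],[-0.1,0.1,0],1],
  [[0.3,0.2,0.7],[-0.1,0.1,0],1],
  [[0,0,0.5],[0,0,0],1],
  [[0,0,0.2],[0,0,0],1],
  [[0,0,0],[0,0,0],1],
])

```text
time_s: 8.15
tool_pos: [0.4814, -0.4394, 0.1519]
tcp_rot: [-0.698, 0.716, -0.002, -0.0]
force: [1.4, 0.2, -5.3]
finger_gap: 0.0475
```

```bash
python3 -c "
from h import *
rel(.482,-.437,.151,-91.7)"
```

```text
t 8.15 p [ 0.4814 -0.4394  0.1519] yaw -91.5 shift cm [-0.24 -0.05  0.09] turn deg [-0.16 -0.22  0.23] F [ 1.4  0.2 -5.3] gap 0.0475 q [ 0.71  0.64 -0.06  1.61  0.05  0.89 -0.96]
```

Emit:
step_arm([
  [[0,0,0.2],[0,0,0],1],
  [[0,0,0.1],[0,0,0],1],
])

```text
time_s: 8.35
tool_pos: [0.4821, -0.4399, 0.1498]
tcp_rot: [-0.698, 0.716, -0.003, -0.0]
force: [-1.6, 0.9, 1.6]
finger_gap: 0.0477
```

Contact: the weight is off. I'll release and rise.

Emit:
step_arm([
  [[0,0,0],[0,0,0],0.4],
  [[0,0,0],[0,0,0],-0.2],
  [[0,0,0],[0,0,0],-1],
  [[0,0,0],[0,0,0],-1],
  [[0,0,0],[0,0,0],-1],
  [[0,0,-2],[0,0,0],-1],
  [[0,0,-4],[0,0,0],-1],
  [[0,0,-4],[0,0,0],-1],
  [[0,0,-3],[0,0,0],-1],
  [[0,0,0],[0,0,0],-1],
])

```text
time_s: 9.35
tool_pos: [0.4828, -0.4399, 0.287]
tcp_rot: [-0.698, 0.716, -0.006, 0.0]
force: [0.8, -0.3, 0.5]
finger_gap: 0.0881
```

```bash
python3 -c "
from h import *
rel(.565,-.037,.28,-90)
im,d=bot.grab_frame('top'); W=cloud('top',d); m=np.zeros((480,640),bool); m[225:320,440:540]=1
im2,d2=bot.grab_frame('scene'); Ws=cloud('scene',d2)
m=(abs(Ws[...,0]-.482)<.05)&(abs(Ws[...,1]+.437)<.05)&(Ws[...,2]>.165)&(Ws[...,2]<.185)
N=Ws[m]; print(len(N),N.min(0),N.max(0)); cv2.imwrite('pics/s3.png',im2[200:440,20:340,::-1].repeat(2,0).repeat(2,1))
"
```

```text
t 9.35 p [ 0.4828 -0.4399  0.287 ] yaw -91.5 shift cm [-40.49  -7.19   0.46] turn deg [-0.46 -0.44 -1.45] F [ 0.8 -0.3  0.5] gap 0.0881 q [ 0.71  0.5  -0.06  1.49  0.03  1.14 -0.95]
506 [ 0.45750045 -0.46218048  0.16501963] [ 0.50814441 -0.41371095  0.18283708]
```

View pics/s3.png

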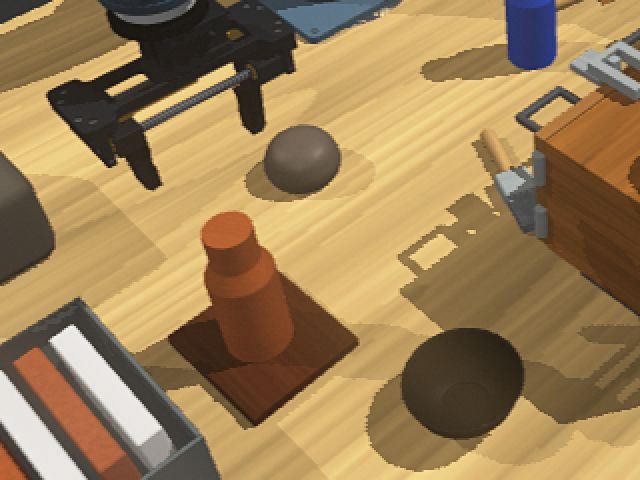

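The flask stands upright at the middle of the board and is let go. Its neck centre is about (0.483,-0.438). Next is the bolt.

Emit:
step_arm([
  [[-2,-0.3,0],[-0.4,-0.4,0],-1],
  [[-4,-0.7,0],[0,0,0],-1],
  [[-4,-0.7,0],[0,0,0],-0.5],
  [[-4,-0.7,0],[0,0,0],0],
  [[-4,-0.7,0],[0,0,0],1],
  [[-4,-0.7,0],[0,0,0],1],
  [[-4,-0.7,0],[0,0,0],1],
  [[-4,-0.7,0],[0,0,0],1],
  [[-4,-0.7,0],[0,0,0],1],
  [[-4,-0.7,0],[0,0,0],1],
  [[0,0,0],[0,0,0],1],
  [[0,0,0],[0,0,0],1],
])

```text
time_s: 10.65
tool_pos: [0.5461, -0.0253, 0.2661]
tcp_rot: [-0.702, 0.712, 0.021, -0.007]
force: [-0.8, 0.5, -0.4]
finger_gap: 0.0101
```

```bash
python3 -c "
from h import *
rel(.564,-.037,.215,-90)"
```

```text
t 10.65 p [ 0.5461 -0.0253  0.2661] yaw -90.8 shift cm [ 1.24 -2.01  5.02] turn deg [ 2.28  1.11 -0.78] F [-0.8  0.5 -0.4] gap 0.0101 q [ 0.15  0.37 -0.22  1.75  0.06  1.06 -1.67]
```

Emit:
step_arm([
  [[0.6,-0.8,1.3],[1.1,0.5,-0.4],1],
  [[0.6,-0.6,1.3],[1.1,0.5,-0.4],1],
  [[0,0,1],[0,0,0],1],
  [[0,0,0.5],[0,0,0],1],
  [[0,0,0],[0,0,0],1],
])

```text
time_s: 11.15
tool_pos: [0.5553, -0.038, 0.2197]
tcp_rot: [-0.707, 0.708, 0.004, -0.003]
force: [0.4, 0.6, -0.3]
finger_gap: 0.0001
```

```bash
python3 -c "
from h import *
rel(.564,-.037,.206,-90)"
```

```text
t 11.15 p [ 0.5553 -0.038   0.2197] yaw -90.1 shift cm [-0.1  -0.88  1.36] turn deg [ 0.5   0.1  -0.08] F [ 0.4  0.6 -0.3] gap 0.0001 q [ 0.15  0.42 -0.21  1.8   0.1   0.94 -1.67]
```

Emit:
step_arm([
  [[-0.1,-0.7,0.3],[0.4,0.1,0],1],
  [[0,-0.2,0.2],[0.1,0,0],1],
  [[0,0,0],[0,0,0],1],
])

```text
time_s: 11.45
tool_pos: [0.5653, -0.0371, 0.2149]
tcp_rot: [-0.706, 0.708, -0.0, 0.0]
force: [-0.3, -0.3, 0.6]
finger_gap: 0.0003
```

```bash
python3 -c "
from h import *
rel(.564,-.037,.180,-90)
o=bot.get_obs(); im,d=bot.grab_frame('scene'); cv2.imwrite('pics/s4.png',cv2.resize(im[180:300,240:400,::-1],None,fx=4,fy=4))"
```

```text
t 11.45 p [ 0.5653 -0.0371  0.2149] yaw -90.1 shift cm [-0.01  0.13  3.49] turn deg [-0.07 -0.   -0.14] F [-0.3 -0.3  0.6] gap 0.0003 q [ 0.14  0.44 -0.2   1.79  0.11  0.93 -1.68]
```

View pics/s4.png

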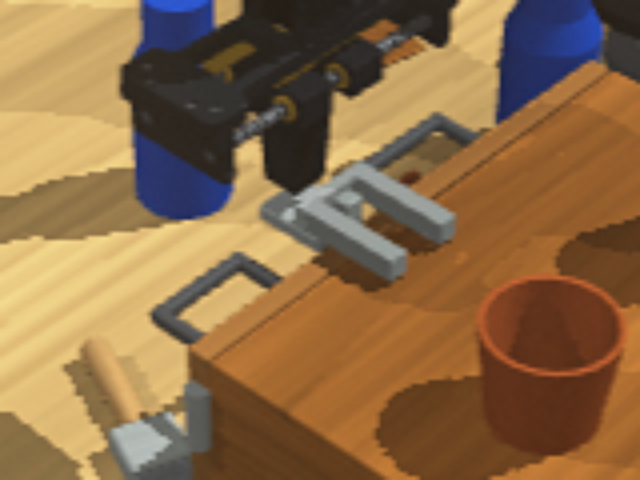

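The closed fingertips are right over the thumb tab at crop (295,190), clear of the keeper. I'll press.

Emit:
step_arm([
  [[0,0.1,0.6],[0,0,0],1],
  [[0,0.1,0.6],[0,0,0],1],
  [[0,0.1,0.6],[0,0,0],1],
  [[0,0,0.6],[0,0,0],1],
  [[0,0,0.6],[0,0,0],1],
  [[0,0,0.5],[0,0,0],1],
])

```text
time_s: 12.1
tool_pos: [0.5639, -0.0369, 0.1798]
tcp_rot: [-0.706, 0.708, -0.002, 0.002]
force: [-6.3, 4.1, 45.5]
finger_gap: 0.0002
```

```bash
python3 -c "
from h import *
rel(.564,-.037,.180,-90)"
```

```text
t 12.1 p [ 0.5639 -0.0369  0.1798] yaw -90.1 shift cm [ 0.01 -0.01 -0.02] turn deg [-0.35 -0.   -0.14] F [-6.3  4.1 45.5] gap 0.0002 q [ 0.14  0.48 -0.2   1.82  0.12  0.85 -1.69]
```

45 N at the expected depth: the bolt is against its stop. Next, rise and go to the left handle.

Emit:
step_arm([
  [[0,0.05,0.2],[0,0,0],1],
  [[0,0,-1],[0,0,0],1],
  [[0,0,-3],[0,0,0],1],
  [[0,0,-3],[0,0,0],1],
  [[-2,0,-1],[0,0,0],1],
  [[-3.5,-0.6,0],[0,0,0],1],
  [[-3.5,-1,0],[0,0,0],1],
  [[0,-0.6,0],[0,0,0],1],
  [[0,0,0],[0,0,0],1],
])

```text
time_s: 13.0
tool_pos: [0.5848, 0.0544, 0.2598]
tcp_rot: [-0.705, 0.709, -0.001, 0.001]
force: [-0.3, -0.8, 0.1]
finger_gap: 0.0008
```

```bash
python3 -c "
from h import *
rel(.589,.053,.215,-90)
im,d=bot.grab_frame('top'); W=cloud('top',d); Z=W[...,2];X=W[...,0];Y=W[...,1]
m=(X>.55)&(X<.586)&(Y>-.055)&(Y<-.019)&(Z>.14)&(Z<.21); print('tab',m.sum(),np.median(W[m],axis=0))
"
```

```text
t 13.0 p [0.5848 0.0544 0.2598] yaw -90.3 shift cm [ 0.14 -0.41  4.48] turn deg [-0.14 -0.05 -0.34] F [-0.3 -0.8  0.1] gap 0.0008 q [ 0.01  0.43 -0.23  1.69  0.11  1.04 -1.84]
tab 0 [nan nan nan]
  return _methods._mean(a, axis=axis, dtype=dtype,
  ret = um.true_divide(
```

```bash
cat >> h.py <<'E'
def wcloud(d,o,c):
    v,u=np.mgrid[:480,:640]; x=(u-c['cx'])/c['fx']; y=(v-c['cy'])/c['fy']; r=np.hypot(x,y)
    k=np.where(r>1e-6,np.tan(np.minimum(r,1.4))/np.maximum(r,1e-6),1); P=np.stack([x*k*d,y*k*d,d],-1)
    T=np.array(c['T_tool_cam']); P=P@T[:3,:3].T+T[:3,3]; P=P@R.from_quat(o['tcp_rot']).as_matrix().T+np.array(o['tool_pos'])
    P[d<=0]=np.nan; return P
E
python3 - <<'E'
from h import *
o=bot.get_obs(); im,d=bot.grab_frame('wrist'); W=wcloud(d,o,bot.camera_info('wrist')); X,Y,Z=W[...,0],W[...,1],W[...,2]
cv2.imwrite('pics/w2.png',im[:,:,::-1])
def s(n,m): print(n,m.sum(),np.round(np.percentile(W[m],[2,50,98],axis=0),4).tolist())
s('tab',(X>.552)&(X<.585)&(Y>-.055)&(Y<-.019)&(Z>.14)&(Z<.21))
s('Lbar',(X>.55)&(X<.575)&(Y>.025)&(Y<.08)&(Z>.165)&(Z<.195))
s('Rbar',(X>.55)&(X<.575)&(Y>-.14)&(Y<-.085)&(Z>.165)&(Z<.195))
s('roof',(X>.6)&(X<.7)&(Z>.19)&(Z<.207))
E
```

```text
tab 993 [[0.5548, -0.0532, 0.1663], [0.5629, -0.0321, 0.1717], [0.5809, -0.0191, 0.173]]
Lbar 1306 [[0.5617, 0.026, 0.1788], [0.5674, 0.0521, 0.1837], [0.5707, 0.0792, 0.1856]]
Rbar 763 [[0.5653, -0.1388, 0.1794], [0.5712, -0.111, 0.184], [0.5746, -0.0859, 0.1858]]
roof 77270 [[0.6086, -0.1499, 0.1975], [0.6577, 0.037, 0.1997], [0.6983, 0.1666, 0.2012]]
```

View pics/w2.png

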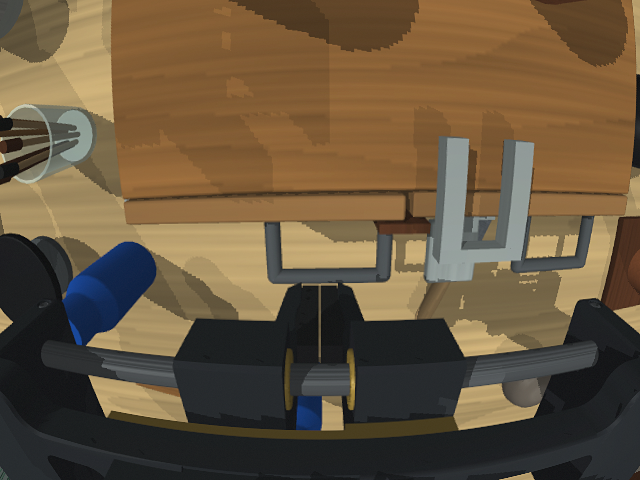

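The tab's top face now measures 172 mm, so the bolt is fully down. The wrist view shows the left handle at (328,250) and the fingertips at (318,290). I'll move forward and then descend into the gap.

Emit:
step_arm([
  [[0.1,-0.5,1.3],[0,0,0],1],
  [[0,0,1.3],[0,0,0],1],
  [[0,0,0.9],[0,0,0],1],
  [[0,0,0],[0,0,0],1],
  [[0,0,0],[0,0,0],1],
])

```text
time_s: 13.6
tool_pos: [0.5877, 0.0484, 0.2196]
tcp_rot: [-0.703, 0.711, -0.0, -0.002]
force: [-0.0, -0.3, 0.5]
finger_gap: 0.0003
```

```bash
python3 -c "
from h import *
rel(.590,.053,.176,-90)"
```

```text
t 13.6 p [0.5877 0.0484 0.2196] yaw -90.7 shift cm [-0.48 -0.24  4.36] turn deg [ 0.13 -0.16 -0.7 ] F [-0.  -0.3  0.5] gap 0.0003 q [ 0.01  0.48 -0.22  1.72  0.13  0.97 -1.85]
```

Emit:
step_arm([
  [[-0.4,-0.15,0.8],[0,-0.1,-0.5],1],
  [[-0.1,0,1.0],[0,0,0],1],
  [[0,0,1.0],[0,0,0],1],
  [[0,0,0.9],[0,0,0],1],
  [[0,0,0.6],[0,0,0],1],
  [[0,0,0],[0,0,0],1],
])

```text
time_s: 14.2
tool_pos: [0.5892, 0.054, 0.1729]
tcp_rot: [-0.706, 0.708, 0.001, -0.001]
force: [-0.2, 0.0, 0.2]
finger_gap: 0.0006
```

```bash
python3 -c "
from h import *
rel(.590,.053,.176,-90)"
```

```text
t 14.2 p [0.5892 0.054  0.1729] yaw -90.1 shift cm [ 0.1  -0.08 -0.31] turn deg [ 0.13 -0.04 -0.13] F [-0.2  0.   0.2] gap 0.0006 q [-0.01  0.54 -0.22  1.75  0.15  0.88 -1.86]
```

The fingers are in the gap. I'll pull the left leaf along its arc, turning with it.

Emit:
step_arm([
  [[-0.2,0.9,0],[0,0,2],1],
  [[-0.3,0.9,0],[0,0,3],1],
  [[-0.4,1.1,0],[0,0,4],1],
  [[-0.5,1.1,0],[0,0,4],1],
  [[-0.5,1.1,0],[0,0,4],1],
  [[-0.5,1.1,0],[0,0,4],1],
  [[0,0,0],[0,0,0],1],
])

```text
time_s: 14.9
tool_pos: [0.5346, 0.0843, 0.1743]
tcp_rot: [-0.558, 0.83, -0.003, 0.002]
force: [0.6, 0.1, 0.1]
finger_gap: 0.0006
```

```bash
python3 -c "
from h import *
rel(.5294,.0852,.174,-110)"
```

```text
t 14.9 p [0.5346 0.0843 0.1743] yaw -112.2 shift cm [0.11 0.51 0.02] turn deg [-0.38 -0.03 -2.16] F [0.6 0.1 0.1] gap 0.0006 q [-0.13  0.45 -0.14  1.89  0.09  0.81 -2.28]
```

Emit:
step_arm([
  [[-0.35,0.9,0],[0,0,2],1],
  [[-0.4,0.8,0],[0,0,2],1],
  [[-0.4,0.8,0],[0,0,2],1],
  [[-0.4,0.7,0],[0,0,2],1],
  [[-0.4,0.7,0],[0,0,2],1],
  [[-0.4,0.6,0],[0,0,2],1],
  [[0,0,0],[0,0,0],1],
])

```text
time_s: 15.6
tool_pos: [0.5102, 0.1205, 0.1753]
tcp_rot: [-0.469, 0.883, -0.006, 0.004]
force: [0.2, 0.3, -0.2]
finger_gap: 0.0004
```

```bash
python3 -c "
from h import *
rel(.5025,.125,.174,-110)
im,d=bot.grab_frame('scene'); W=cloud('scene',d); np.save('W.npy',W)
X,Y,Z=W[...,0],W[...,1],W[...,2]
m=(X>.4)&(X<.605)&(Y>.0)&(Y<.25)&(Z>.19)&(Z<.203); print(m.sum(), cv2.minAreaRect(W[m][:,:2].astype(np.float32)))
im,d=bot.grab_frame('top'); W=cloud('top',d);X,Y,Z=W[...,0],W[...,1],W[...,2]
m=(X>.4)&(X<.605)&(Y>.0)&(Y<.25)&(Z>.19)&(Z<.203); print(m.sum(), cv2.minAreaRect(W[m][:,:2].astype(np.float32)) if m.sum() else '')"
```

```text
t 15.6 p [0.5102 0.1205 0.1753] yaw -124.1 shift cm [0.06 0.89 0.12] turn deg [ -0.87  -0.02 -14.12] F [ 0.2  0.3 -0.2] gap 0.0004 q [-0.24  0.42 -0.1   1.94  0.07  0.78 -2.56]
534 ((0.5359903573989868, 0.12126927077770233), (0.17574851214885712, 0.04975264519453049), 43.30060958862305)
47 ((0.5058906078338623, 0.07499588280916214), (0.037572696805000305, 0.012328880839049816), 20.749040603637695)
```

The leaf is at about 0.8 rad. I'll lift out and go behind it to push from the inside.

Emit:
step_arm([
  [[0.1,-0.5,0],[0,0,0],1],
  [[0,0,-2],[0,0,0],1],
  [[0,0,-3],[0,0,0],1],
  [[0,0,-1.5],[0,0,0],1],
  [[0,0,0],[0,0,0],1],
])

```text
time_s: 16.2
tool_pos: [0.5154, 0.1131, 0.2423]
tcp_rot: [-0.469, 0.883, -0.007, 0.004]
force: [0.3, -0.1, -0.7]
finger_gap: 0.0004
```

```bash
python3 -c "
from h import *
rel(.559,.059,.235)"
```

```text
t 16.2 p [0.5154 0.1131 0.2423] yaw -124.0 shift cm [ 2.05 -6.63  0.83] turn deg [-0.88  0.04 -0.  ] F [ 0.3 -0.1 -0.7] gap 0.0004 q [-0.22  0.33 -0.11  1.87  0.06  0.93 -2.52]
```

Emit:
step_arm([
  [[0.7,-2.2,0],[-0.4,0,0],1],
  [[0.7,-2.2,0],[-0.4,0,0],1],
  [[0.6,-2.2,0],[0,0,0],1],
  [[0,0,0],[0,0,0],1],
  [[0,0,0],[0,0,0],1],
])

```text
time_s: 16.7
tool_pos: [0.5602, 0.0564, 0.2395]
tcp_rot: [-0.471, 0.882, 0.0, -0.0]
force: [-1.0, -0.1, -0.9]
finger_gap: 0.0003
```

Run:
```python
from h import *
rel(.559,.059,.176)
o=bot.get_obs(); im,d=bot.grab_frame('wrist'); W=wcloud(d,o,bot.camera_info('wrist')); X,Y,Z=W[...,0],W[...,1],W[...,2]
m=(X>.44)&(X<.61)&(Y>.03)&(Y<.2)&(Z>.192)&(Z<.204); Q=W[m]; print(m.sum(),cv2.minAreaRect(Q[:,:2].astype(np.float32)),np.polyfit(Q[:,0],Q[:,1],1) if len(Q) else '')
cv2.imwrite('pics/w3.png',im[:,:,::-1])
```

```text
t 16.7 p [0.5602 0.0564 0.2395] yaw -123.8 shift cm [-0.16  0.24  6.35] turn deg [ 0.05 -0.04 -0.  ] F [-1.  -0.1 -0.9] gap 0.0003 q [-0.12  0.4  -0.08  1.78  0.04  0.97 -2.37]
2146 ((0.565277099609375, 0.1282368302345276), (0.13301432132720947, 0.016433367505669594), 42.92271041870117) [ 0.92998618 -0.4002567 ]
```

View pics/w3.png

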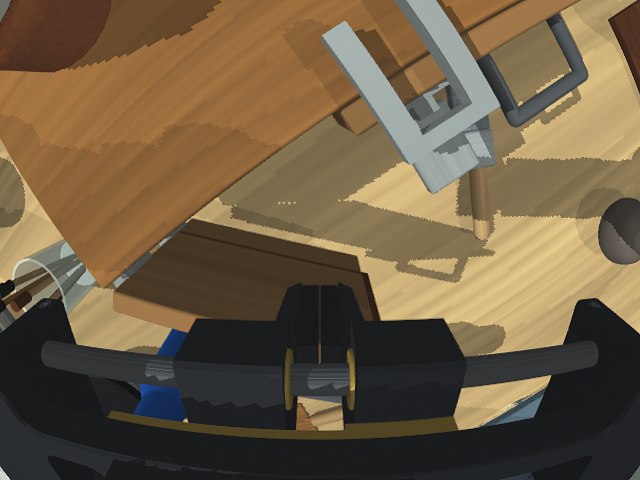

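The wrist view shows the open left leaf (inner face at (250,270)), with the fingertips at (320,290) on its inner side about 4 cm away. I'll descend and push.

Emit:
step_arm([
  [[0,0.2,2],[0,0,0],1],
  [[0,0,2],[0,0,0],1],
  [[0,0,1.8],[0,0,0],1],
  [[0,0,0.5],[0,0,0],1],
  [[0,0,0],[0,0,0],1],
])

```text
time_s: 17.25
tool_pos: [0.5558, 0.062, 0.1742]
tcp_rot: [-0.474, 0.881, 0.001, -0.001]
force: [-0.1, -0.2, 0.9]
finger_gap: 0.0006
```

Run:
```python
from h import *
rel(.559,.059,.176); rel(.545,.08,.176);rel(.5225,.101,.176);rel(.511,.118,.176);rel(.502,.138,.176)
```

```text
t 17.25 p [0.5558 0.062  0.1742] yaw -123.4 shift cm [ 0.07 -0.43 -0.18] turn deg [0.15 0.01 0.  ] F [-0.1 -0.2  0.9] gap 0.0006 q [-0.13  0.48 -0.08  1.84  0.05  0.83 -2.39]
t 17.25 p [0.5558 0.062  0.1742] yaw -123.4 shift cm [-0.91  1.89 -0.18] turn deg [0.15 0.01 0.  ] F [-0.1 -0.2  0.9] gap 0.0006 q [-0.13  0.48 -0.08  1.84  0.05  0.83 -2.39]
t 17.25 p [0.5558 0.062  0.1742] yaw -123.4 shift cm [-1.42  4.93 -0.17] turn deg [0.15 0.01 0.  ] F [-0.1 -0.2  0.9] gap 0.0006 q [-0.13  0.48 -0.08  1.84  0.05  0.83 -2.39]
t 17.25 p [0.5558 0.062  0.1742] yaw -123.4 shift cm [-2.21  6.83 -0.17] turn deg [0.15 0.01 0.  ] F [-0.1 -0.2  0.9] gap 0.0006 q [-0.13  0.48 -0.08  1.84  0.05  0.83 -2.39]
t 17.25 p [0.5558 0.062  0.1742] yaw -123.4 shift cm [-3.38  8.68 -0.16] turn deg [0.15 0.01 0.  ] F [-0.1 -0.2  0.9] gap 0.0006 q [-0.13  0.48 -0.08  1.84  0.05  0.83 -2.39]
```

Emit:
step_arm([
  [[-0.5,1,0],[0,0,0],1],
  [[-0.4,1,0],[0,0,0],1],
  [[-0.2,1,0],[0,0,0],1],
  [[-0.2,1,0],[0,0,0],1],
  [[-0.2,1,0],[0,0,0],1],
  [[-0.4,1,0],[0,0,0],1],
  [[-0.4,0.9,0],[0,0,0],1],
  [[-0.6,0.9,0],[0,0,0],1],
  [[-0.6,0.9,0],[0,0,0],1],
  [[0,0,0],[0,0,0],1],
])

```text
time_s: 18.25
tool_pos: [0.5001, 0.1472, 0.1782]
tcp_rot: [-0.474, 0.88, -0.0, 0.003]
force: [0.1, -1.2, 0.0]
finger_gap: 0.0005
```

```bash
cat > leaf.py <<'E'
from h import *
rel(.502,.138,.176)
for n in ('top','scene'):
    im,d=bot.grab_frame(n); W=cloud(n,d);X,Y,Z=W[...,0],W[...,1],W[...,2]
    m=(X>.42)&(X<.600)&(Y>.1)&(Y<.23)&(Z>.194)&(Z<.203)
    if m.sum()>20: print('L',n,m.sum(),cv2.minAreaRect(W[m][:,:2].astype(np.float32)))
    m=(X>.42)&(X<.600)&(Y<-.08)&(Y>-.3)&(Z>.194)&(Z<.203)
    if m.sum()>20: print('R',n,m.sum(),cv2.minAreaRect(W[m][:,:2].astype(np.float32)))
E
python3 leaf.py
```

```text
t 18.25 p [0.5001 0.1472 0.1782] yaw -123.4 shift cm [ 0.66 -0.67  0.22] turn deg [-0.2   0.32 -0.  ] F [ 0.1 -1.2  0. ] gap 0.0005 q [-0.29  0.41 -0.11  1.94  0.06  0.79 -2.58]
L scene 237 ((0.540947675704956, 0.16134579479694366), (0.12061628699302673, 0.05487425625324249), 5.469891548156738)
```

Emit:
step_arm([
  [[1.1,-1.9,0],[0,0,0],1],
  [[0,0,-2],[0,0,0],1],
  [[0,0,-3],[0,0,-8.3],1],
  [[0,0,-3],[0,0,-8.3],1],
  [[0,0,-1],[0,0,-8.3],1],
  [[0,0,0],[0,0,-8.3],1],
  [[3,-1,0],[0,0,0],1],
  [[4,-1,0],[0,0,0],1],
  [[4,-1,0],[0,0,0],1],
  [[4,-1.3,0],[0,0,0],1],
  [[4,-1.3,0],[0,0,0],1],
  [[0,0,0],[0,0,0],1],
])

```text
time_s: 19.55
tool_pos: [0.5688, -0.0724, 0.2687]
tcp_rot: [0.714, -0.7, -0.002, 0.0]
force: [-0.3, 0.5, -0.1]
finger_gap: 0.0003
```

```bash
python3 leaf.py; python3 -c "
from h import *
rel(.592,-.1125,.245,-90)"
```

```text
t 19.55 p [ 0.5688 -0.0724  0.2687] yaw -88.8 shift cm [-21.15   6.22   9.34] turn deg [0.21 0.13 0.  ] F [-0.3  0.5 -0.1] gap 0.0003 q [ 0.14  0.39 -0.12  1.72  0.05  1.04 -1.55]
L top 556 ((0.5162121057510376, 0.17588382959365845), (0.022870438173413277, 0.1671232283115387), 89.48809051513672)
L scene 258 ((0.5305079221725464, 0.17570576071739197), (0.023549702018499374, 0.13846005499362946), 89.03886413574219)
t 19.65 p [ 0.568  -0.0661  0.2687] yaw -88.5 shift cm [ 4.72 -2.28  2.33] turn deg [0.26 0.34 1.54] F [0.  0.4 0.5] gap 0.0001 q [ 0.14  0.39 -0.13  1.72  0.05  1.04 -1.55]
```

The left leaf stands at about 1.55 rad. Now the right handle.

Emit:
step_arm([
  [[2.2,-1,0],[0,0.2,0.8],1],
  [[2,-1,0],[0.2,0.1,0.8],1],
  [[0.5,-0.3,0.5],[0,0,0],1],
  [[0,0,1.5],[0,0,0],1],
  [[0,0,1.5],[0,0,0],1],
  [[0,0,0.8],[0,0,0],1],
  [[0,0,0],[0,0,0],1],
  [[0,0,0],[0,0,0],1],
])

```text
time_s: 20.45
tool_pos: [0.592, -0.1037, 0.2225]
tcp_rot: [0.711, -0.704, -0.004, -0.001]
force: [-0.3, -1.2, 0.0]
finger_gap: 0.0004
```

Run:
```python
from h import *
rel(.592,-.1125,.176,-90)
o=bot.get_obs(); im,d=bot.grab_frame('wrist'); W=wcloud(d,o,bot.camera_info('wrist')); X,Y,Z=W[...,0],W[...,1],W[...,2]
def s(n,m): print(n,m.sum(),np.round(np.percentile(W[m],[2,50,98],axis=0),4).tolist())
s('Rbar',(X>.55)&(X<.578)&(Y>-.14)&(Y<-.085)&(Z>.165)&(Z<.195))
s('Rbarall',(X>.55)&(X<.577)&(Y>-.19)&(Y<-.065)&(Z>.165)&(Z<.195))
s('leaf',(X>.6)&(X<.63)&(Y>-.14)&(Y<-.085)&(Z>.197)&(Z<.203))
```

```text
t 20.45 p [ 0.592  -0.1037  0.2225] yaw -89.4 shift cm [ 0.91 -0.01  4.65] turn deg [0.2  0.43 0.57] F [-0.3 -1.2  0. ] gap 0.0004 q [ 0.18  0.48 -0.11  1.69  0.05  0.98 -1.5 ]
Rbar 441 [[0.5662, -0.1397, 0.179], [0.5723, -0.1334, 0.1836], [0.5753, -0.1258, 0.1854]]
Rbarall 733 [[0.5665, -0.1483, 0.1794], [0.5724, -0.136, 0.1837], [0.5765, -0.0805, 0.1855]]
leaf 4324 [[0.6119, -0.1387, 0.1978], [0.6208, -0.1121, 0.1995], [0.6297, -0.0861, 0.2009]]
```

Emit:
step_arm([
  [[1.0,-0.2,0],[0.1,0.2,0.3],1],
  [[0,0,0.5],[0,0,0.2],1],
  [[0,0,0],[0,0,0],1],
])

```text
time_s: 20.8
tool_pos: [0.5952, -0.1146, 0.2188]
tcp_rot: [0.707, -0.707, -0.001, -0.002]
force: [0.0, -0.0, 0.2]
finger_gap: 0.0006
```

```bash
python3 -c "
from h import *
rel(.594,-.114,.175,-90)"
```

```text
t 20.8 p [ 0.5952 -0.1146  0.2188] yaw -90.0 shift cm [-0.04  0.12  4.38] turn deg [-0.07  0.19  0.03] F [ 0.  -0.   0.2] gap 0.0006 q [ 0.19  0.49 -0.1   1.68  0.06  0.97 -1.5 ]
```

Emit:
step_arm([
  [[0,0.15,0.8],[0,0,0],1],
  [[0,0.05,1.0],[0,0,0],1],
  [[0,0,1.0],[0,0,0],1],
  [[0,0,0.9],[0,0,0],1],
  [[0,0,0.6],[0,0,0],1],
  [[0,0,0],[0,0,0],1],
])

```text
time_s: 21.4
tool_pos: [0.5923, -0.1143, 0.171]
tcp_rot: [0.707, -0.707, -0.001, -0.001]
force: [0.1, 1.1, -0.2]
finger_gap: 0.0005
```

```bash
python3 -c "
from h import *
rel(.594,-.114,.175,-90)"
```

```text
t 21.4 p [ 0.5923 -0.1143  0.171 ] yaw -90.0 shift cm [-0.03 -0.17 -0.39] turn deg [0.02 0.21 0.03] F [ 0.1  1.1 -0.2] gap 0.0005 q [ 0.19  0.55 -0.1   1.72  0.06  0.87 -1.51]
```

Emit:
step_arm([
  [[0,0.3,-0.4],[0,0,0],1],
  [[0,0.3,0],[0,0,0],1],
  [[0.36,0.5,0],[0,0,-5.7],1],
  [[0.36,0.5,0],[0,0,-5.7],1],
  [[0.36,0.5,0],[0,0,-5.7],1],
  [[0.36,0.5,0],[0,0,-5.7],1],
  [[0.36,0.5,0],[0,0,-5.7],1],
  [[0,0,0],[0,0,0],1],
])

```text
time_s: 22.2
tool_pos: [0.5703, -0.133, 0.1795]
tcp_rot: [0.865, -0.501, 0.005, -0.007]
force: [-0.5, 0.0, -0.2]
finger_gap: 0.0005
```

```bash
python3 leaf.py; python3 -c "
from h import *
rel(.566,-.136,.175,-61.5)"
```

```text
t 22.2 p [ 0.5703 -0.133   0.1795] yaw -60.2 shift cm [-26.91  -7.54   0.44] turn deg [-0.95 -0.08  0.  ] F [-0.5  0.  -0.2] gap 0.0005 q [ 0.33  0.51 -0.23  1.77  0.14  0.86 -1.01]
L top 557 ((0.5155031681060791, 0.17452989518642426), (0.02261519804596901, 0.16898588836193085), 88.35726165771484)
R top 24 ((0.5897275805473328, -0.08747866004705429), (0.00671718455851078, 0.017045361921191216), 25.30996322631836)
L scene 335 ((0.5160683989524841, 0.175342857837677), (0.02810300886631012, 0.16780345141887665), 86.44734954833984)
R scene 94 ((0.5880808234214783, -0.10534604638814926), (0.04973404482007027, 0.02640284039080143), 84.53768920898438)
t 22.3 p [ 0.5706 -0.1324  0.1794] yaw -60.4 shift cm [0.09 0.58 0.44] turn deg [-0.94 -0.06  1.15] F [ 0.4 -0.5 -0.2] gap 0.001 q [ 0.33  0.51 -0.23  1.77  0.14  0.86 -1.01]
```

Emit:
step_arm([
  [[0.2,0.6,0.3],[-0.5,0,-2],1],
  [[0.36,0.6,0.1],[-0.4,0,-5.7],1],
  [[0.36,0.6,0],[0,0,-5.7],1],
  [[0.36,0.55,0],[0,0,-5.7],1],
  [[0.36,0.55,0],[0,0,-5.7],1],
  [[0.36,0.55,0],[0,0,-5.7],1],
  [[0.36,0.5,0],[0,0,-5.7],1],
  [[0,0,0],[0,0,0],1],
])

```text
time_s: 23.1
tool_pos: [0.5633, -0.1653, 0.1778]
tcp_rot: [0.979, -0.203, 0.004, -0.004]
force: [-0.8, -0.2, 0.9]
finger_gap: 0.0007
```

```bash
python3 leaf.py|grep R; python3 -c "
from h import *
rel(.559,-.168,.175,-30)"
```

```text
R top 350 ((0.5384384989738464, -0.11747570335865021), (0.025244805961847305, 0.1338140070438385), 56.17372512817383)
t 23.2 p [ 0.5633 -0.1647  0.1779] yaw -23.5 shift cm [-0.26  0.48  0.28] turn deg [-0.61 -0.3   6.49] F [ 0.3  0.1 -0.9] gap 0.0006 q [ 0.49  0.54 -0.37  1.76  0.23  0.88 -0.39]
```

Emit:
step_arm([
  [[0.3,0.6,0.2],[-0.3,0,-3],1],
  [[0.36,0.6,0.1],[-0.3,-0.2,-4],1],
  [[0.4,0.55,0],[0,0,-5],1],
  [[0.4,0.55,0],[0,0,-5],1],
  [[0.36,0.55,0],[0,0,-5],1],
  [[0.36,0.5,0],[0,0,-5],1],
  [[0,0,0],[0,0,0],1],
])

```text
time_s: 23.9
tool_pos: [0.5738, -0.1937, 0.1753]
tcp_rot: [1.0, 0.031, -0.004, -0.002]
force: [0.5, -1.7, -0.1]
finger_gap: 0.0004
```

```bash
python3 leaf.py|grep R; python3 -c "
from h import *
rel(.5663,-.195,.175,0)"
```

```text
R top 492 ((0.5257242918014526, -0.16467468440532684), (0.026043837890028954, 0.1462469846010208), 86.18805694580078)
R scene 62 ((0.538153886795044, -0.1850917637348175), (0.10711593925952911, 0.03797402232885361), 2.4131994247436523)
t 24.0 p [ 0.5739 -0.1931  0.1754] yaw 3.5 shift cm [-0.77  0.15  0.04] turn deg [-0.23  0.38  3.48] F [ 0.7 -0.4 -0.7] gap 0.0008 q [ 0.59  0.59 -0.47  1.69  0.32  0.94  0.06]
```

The right leaf is at about 1.5 rad. I'll ease off the bar, lift out and back away.

Emit:
step_arm([
  [[0,-0.5,0],[0,0,0],1],
  [[0,0,-1.5],[0,0,0],1],
  [[0,0,-3],[0,0,0],1],
  [[0,0,-4],[0,0,0],1],
  [[0,0,-4],[0,0,0],1],
  [[-3,0,-2],[0,0,0],1],
  [[-4,0,0],[0,0,0],1],
  [[-4,0,0],[0,0,0],1],
  [[-3,0,0],[0,0,0],1],
  [[0,0,0],[0,0,0],1],
  [[0,0,0],[0,0,0],1],
])

```text
time_s: 25.1
tool_pos: [0.4328, -0.1911, 0.3373]
tcp_rot: [1.0, 0.026, 0.002, 0.001]
force: [0.7, -0.2, -0.8]
finger_gap: 0.0002
```

```bash
python3 leaf.py
python3 - <<'E'
from h import *
im,d=bot.grab_frame('scene'); W=cloud('scene',d); X,Y,Z=W[...,0],W[...,1],W[...,2]
cv2.imwrite('pics/s9.png',im[:,:,::-1])
m=(abs(X-.482)<.05)&(abs(Y+.437)<.05)&(Z>.165)&(Z<.185); print('flask',W[m].min(0),W[m].max(0))
a=np.load('scene0.npz')['im']; print('diff',)
E
```

```text
t 25.1 p [ 0.4328 -0.1911  0.3373] yaw 3.0 shift cm [  8.53 -32.54  16.09] turn deg [ 0.13 -0.26 -0.  ] F [ 0.7 -0.2 -0.8] gap 0.0002 q [ 0.8   0.17 -0.54  1.86  0.1   1.13  0.28]
L top 557 ((0.5156812071800232, 0.17567506432533264), (0.02302144281566143, 0.16622062027454376), 89.4079818725586)
R top 493 ((0.5257126688957214, -0.16383183002471924), (0.023991819471120834, 0.1480073183774948), 85.69081115722656)
L scene 321 ((0.5137338042259216, 0.17571818828582764), (0.025263294577598572, 0.1699012815952301), 86.33247375488281)
R scene 410 ((0.525418758392334, -0.16208958625793457), (0.02663016878068447, 0.14900720119476318), 85.76930236816406)
flask [ 0.45849552 -0.46271469  0.16506473] [ 0.50732228 -0.4149942   0.18269689]
diff
```

View pics/s9.png

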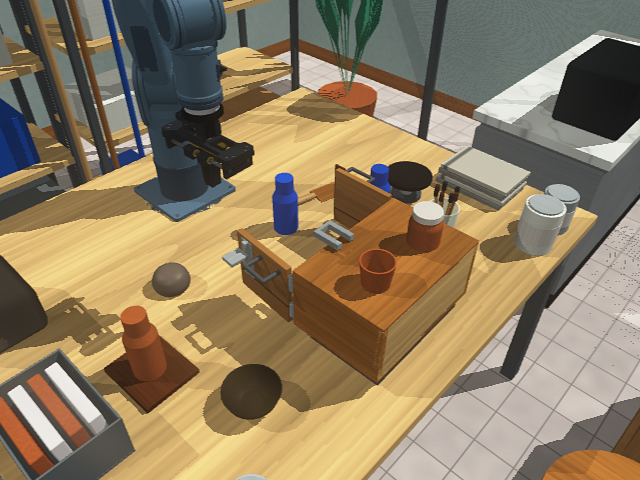

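Both leaves stand wide open, with the right one at (265,270) and the left at (362,195). The flask is upright on the board at (145,345), and the gripper is clear. I'll check the bolt and the brush, then hand in.

```bash
python3 - <<'E'
from h import *
im,d=bot.grab_frame('scene'); W=cloud('scene',d); X,Y,Z=W[...,0],W[...,1],W[...,2]
m=(X>.46)&(X<.54)&(Y<-.21)&(Y>-.24)&(Z>.15)&(Z<.2); print('tab z',m.sum(),np.percentile(W[m],[2,50,90],axis=0).round(4).tolist())
a=np.load('top0.npz')['im']; b,_=bot.grab_frame('top'); df=np.abs(a.astype(int)-b).max(2)
for n,(u,v,r) in dict(brush=(352,268,20),brushpot=(168,197,22),bowl=(447,190,22),clay=(420,345,20),jar=(268,127,20),pot=(348,127,18),knife=(212,346,35)).items(): print(n,(df[v-r:v+r,u-r:u+r]>40).mean().round(3))
E
python3 -c "
from h import *
print(bot.job_done())"
```

```text
tab z 74 [[0.4709, -0.2184, 0.1632], [0.4915, -0.215, 0.1711], [0.5031, -0.2112, 0.1745]]
brush 0.182
brushpot 0.0
bowl 0.104
clay 0.086
jar 0.0
pot 0.0
knife 0.0
the job is handed in; nothing more can be done
None
```

I handed the job in at about 25 s with every step done, but I didn't confirm from the images that the brush, bowl and clay lump stayed put. The hand-in reports no verdict.

- **Flask:** it stands upright on the ware board, let go. Its neck measured about (0.483, −0.438), within a few mm of the board's centre at (0.482, −0.437).
- **Bolt:** pressed down to its stop before either leaf was opened. The tab top measured 172 mm right after pressing (24 mm of travel) and about 171 mm at the end.
- **Leaves:** opened left first, then right. At the end the left stands at about 1.55 rad and the right at about 1.49 rad, so the right is slightly short of square but past the 1.3 rad limit.
- **Robot:** raised and clear of everything, with the force reading under 1.1 N.
- **Bystanders:** comparing top views, the brush pot, jar, pot and knife showed no change. The areas around the brush (18 % of pixels), bowl (10 %) and clay (9 %) did change. I think that is the opened leaf, the arm and their shadows, but I didn't measure those three. In the last scene view the bowl and clay look in place; the brush can't be made out in it.

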